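# Pry the die set up onto its spring stop

### The job

Take the steel pry bar with the red grip, lay it over the wooden fulcrum block with its thin tip under the overhanging top plate of the heavy blue die set, and press its red grip down until the die set tips up and the red spring tongue slips in under it. Then let go, so that the die set stays propped on the tongue. Do not touch the die set with the gripper.

Things in the scene. Friction and masses are not known exactly. Their poses are not given: they have to be found in the camera images.
- pry_bar: Loose flat steel bar, 260 mm long, 20 wide, 10 thick, 0.32 kg, flat on the bench; other long tools lie 90 mm beside it. Origin: middle of its underside, near its balance point; x points along it to the tip, z up. The last 24 mm at the tip are thinner: 1 to 7 mm above the underside. The other end (x -130 to -50 mm) is a red grip, 24 mm wide, 14 high, flush with the underside.
- die_block: Heavy die set (2.8 kg) in a fixed nest. Blue body 90 (x) x 100 (y) x 64 mm high; steel top plate 16 mm thick, 100 mm wide, overhanging the body by 30 mm on the -y side (to y = -80 mm). Origin: centre of its underside, 6 mm above the bench, so the overhang's underside is 70 mm above the bench. Levered there it tips about its lower +y edge; the tongue slips in from 0.09 rad.
- fulcrum_top (a point): Middle of the rounded ridge on the fixed wooden fulcrum, 56 mm above the bench, 60 mm long in x, block 30 mm thick; 58 mm out from the overhang's edge. y points to the die set; lay the bar along it, tip about 20 mm under the overhang. Let go, its grip sinks until the tip meets the overhang. 6 to 12 N on the grip, down almost to the bench (bare 35 mm past the ridge), lifts enough.
- stop_tongue (a joint): Red spring tongue, 16 mm wide, in a brass housing at the die set's -x side near the overhang; its top is 8 mm above the nest plate. Value in m: about 0 while it is held back by the side of the resting die set, 0.015 when it has sprung fully out under the raised die set, which then rests on it. Its own spring (1 to 2 N) drives it. A red tail sticks out behind the housing until then.
Things that resemble listed ones, but are neither listed nor needed, are in the scene too. What is shaped like the die_block but green is not meant.

How it is judged:
By the outcome, as a careful person would: the job done as asked, in the order asked, and still so for the second after the job is handed in, with the robot touching nothing.
It also fails if it takes over 48 s, if anything falls off the work surface, if the arm or the gripper's body presses on something with over 40 N, if the wrist force passes 120 N, or if a joint passes its speed limit or range.

### The arm

A 6-joint arm with a two-finger parallel gripper is mounted at the origin on a cart in front of the work surface, level with it; the furniture and walls round the work are solid. World frame = base frame: x ahead of the robot, y to its left, z up, the work surface at z = 0. Lengths are in mm, angles in rad, forces in N, time in s.
With the tool pointing down it reaches from about 300 to 825 mm from the base axis. Payload 5.4 kg.
Tool frame: the origin (TCP) lies midway between the tips of the shut fingers; the grasp point (between the pads) lies 19 mm behind it (manip.grasp_offset is the z of the grasp point in the tool frame, in mm); z points along the fingers, y is the line along which they close (so a half turn about z gives the same grasp; the last joint's range is limited). The gripper opens to 92 mm and grips with 3 to 60 N. Pads are 20 mm wide; open, the fingers measure 128 mm over their backs; the gripper's body (75 mm by 189 mm) begins 69 mm behind the grasp point.
Start: joints at [-1.323, 0.158, 1.597, -0, 1.386, -0.21], TCP at [254.111, -515.784, 183.401] pointing down, gripper open.
Joint ranges: [-2.91, 2.91], [-0.94, 2.29], [0.18, 2.7], [-1.29, 4.43], [0.17, 2.64], [-3, 3]. Speed limits (rad/s): [2.57, 2.57, 3.14, 3.14, 3.14, 3.14].

### API

Orientations are given as a unit quaternion [w, x, y, z].
In Python, from workcell import manip gives the robot as it stands.
- The arm moves only by the tool step_arm, never from a script. Its argument "targets" is a list of rows, each a list of 7 numbers: the opening, from -1 (shut) to 1 (fully open), then the shift along the world's x, y, z normalised to -1 to 1, where 1 is 40 cm, then the turn, a rotation vector about the world's x, y, z normalised to -1 to 1, where 1 is 1.5 rad. A call has 1 to 8 rows; each row is the pose to reach, as a shift and turn from the pose commanded when the call began; what a row does not reach only later rows make up. A row lasts 1/10 s, in which the tool goes at most 50 mm and 8.59 degrees, less where a joint would pass 70% of its speed; a pose out of reach is approached as far as the arm can. A call with a number of a shift or a turn outside -1 to 1 is refused whole. A call with a gripper value outside its range is refused whole. The fingers move at their own pace and stop on an object; "squeeze" is the grip in N (left out, the last holds). Time passes only in rows, so rows that repeat a pose let the fingers close. It gives the time, the measured TCP pose, the force, the opening and the grip force at its end, in the units of the state.
- manip.state(): the state, without advancing time (a new reading comes with each control period).
- manip.snapshot(name): name is "side" or "top"; returns a dict with "color" (384x512x3 uint8, red, green, blue), "range_z" (384x512 float32, mm along the optical axis (not along the pixel's ray), 0 where there is no reading), "camera_matrix" (3x3 intrinsics, pixels), "dist" ([k1, k2, p1, p2, k3] as OpenCV has them; the pictures are not rectified), "R" (3x3) and "t" (3): a world point X has camera coordinates R X + t. Camera axes: x right, y down, z forward; pixel columns grow to the right and rows downward; lengths in mm; the calibration is good to about 2 mm. A picture is of the moment at which its call begins.
- manip.close_job(): hands the job in; it is judged then, once.
Trained networks look in the newest picture that a camera, given by its name, has taken for a name from the list of things; names that differ only in an ending like _2 or _b are one class to them, and where a whole thing is asked for, a point or a joint stands for the part that bears it (a point fixed in the world has none). Each returns a list of dicts, best first, with "score" (0 to 1); they miss things now and then, are a little off and sometimes report something else, mostly with a low value. They report only what shows in the picture. A call takes as long as a camera call. They do not tell look-alikes from the thing itself.
- manip.find_in(camera, target): "xyz" ([x, y, z] in mm, in world coordinates, good to about 4 mm: the middle of the surface that is visible of it).
- manip.cut_out(camera, target): "region" (384x512 bool, what is visible of it).
The state is a dict: "t": time; "qpos": joint angles; "joint_velocities": joint speeds; "tau": joint torques, N m; "ee_pos": TCP position; "orientation": TCP orientation; "wrist_force": force on the tool from outside, world axes, zero at the start; "moment": the same for the moment, N m; "opening": finger opening in mm; "grasp_force": force on a finger pad.
Only numpy, scipy, OpenCV 4.12 (cv2) and the standard library are available. Lean on these libraries where they do the work, as an engineer would, in place of code of your own. Each camera call takes 0.05 s, during which the arm holds its last target. There are 200 camera calls.

## Working session

There is one attempt and no reset: what is moved stays moved. The work goes in short steps, Python scripts to look and compute and a tool call to move; the robot and the scene stay as the last step left them, time stands still between calls to the robot, and variables do not carry over. Pictures are saved under pics/ and viewed, at most 10 in all, crops included, and the job is handed in when it is done.

Besides the shell and the picture viewer there is one more tool, called after "Emit:" as a command line: name --pt "numbers of a row" for each row, then --argument value for the rest. step_arm: Moves the arm, as the interface text tells. Its arguments: {"type":"object","properties":{"targets":{"type":"array"},"squeeze":{"type":"number"}},"required":["targets"]}

```bash
mkdir -p pics; cat > h.py <<'E'
import numpy as np, cv2
from workcell import manip
def pts(s):
    h,w=s["range_z"].shape
    u,v=np.meshgrid(np.arange(w),np.arange(h))
    n=cv2.undistortPoints(np.stack([u,v],-1).reshape(-1,1,2).astype(np.float64),s["camera_matrix"],s["dist"]).reshape(h,w,2)
    z=s["range_z"].astype(float)
    c=np.dstack([n[...,0]*z,n[...,1]*z,z])
    X=(c-np.array(s["t"]))@np.array(s["R"])
    X[z==0]=np.nan
    return X
E
python3 - <<'E'
from h import *
ims=[]
for c in("top","side"):
    s=manip.snapshot(c); np.savez(f"{c}.npz",**s); ims.append(cv2.cvtColor(s["color"],cv2.COLOR_RGB2BGR))
    X=pts(s)
    for t in("pry_bar","die_block","fulcrum_top","stop_tongue"):
        for d in manip.find_in(c,t)[:3]: print(c,t,np.round(d["xyz"]),round(d["score"],2))
    for d in manip.cut_out(c,"pry_bar")[:3]:
        P=X[d["region"]];P=P[~np.isnan(P[:,0])]
        v,u=np.nonzero(d["region"]); m=P.mean(0); 
        print("cut",c,d["score"],len(P),u.mean(),v.mean(),m.round(),np.median(P[:,2]).round(1),np.linalg.svd(P-m,full_matrices=False)[2][0].round(3))
    cv2.imwrite(f"pics/{c}0.png",ims[-1])
print(manip.state(),manip.grasp_offset)
E
```

```text
top pry_bar [ 469. -402.    5.] 0.6
top die_block [560. 202.  87.] 0.94
top die_block [403. -41.  52.] 0.78
top fulcrum_top [522. 122.   6.] 0.93
cut top 0.95 751 368.5928381962865 209.3872679045093 [ 474. -401.   11.] 11.6 [-0.999  0.045  0.02 ]
side pry_bar [ 451. -392.    7.] 0.84
side die_block [568. 251.  88.] 0.9
side die_block [407.  -7.  56.] 0.65
side fulcrum_top [523. 239.   6.] 0.71
side stop_tongue [470. 203.  15.] 0.55
cut side 0.64 278 267.44444444444446 159.95698924731184 [ 461. -393.    7.] 7.6 [ 0.998 -0.053 -0.017]
{'t': 0.6, 'qpos': array([-1.32309648e+00,  1.58372251e-01,  1.59697299e+00, -6.58722067e-06,
        1.38617871e+00, -2.10078271e-01]), 'joint_velocities': array([-2.42799758e-03, -1.29350778e-03, -4.44181534e-05, -8.71361841e-04,
        6.21324392e-04, -2.95383842e-04]), 'tau': array([-2.61834393e-04, -3.85384440e+01, -3.22209656e+01,  7.01887719e-02,
        3.11540812e-02, -1.42899520e-05]), 'ee_pos': array([ 254.1164942 , -515.80726962,  183.43029857]), 'orientation': array([ 3.44104985e-05,  9.73918926e-01,  2.26896287e-01, -2.59086911e-06]), 'wrist_force': array([ 0.49476552, -0.11659628, -0.17079156]), 'moment': array([ 0.00382173,  0.00513141, -0.01707273]), 'grasp_force': 0.0, 'opening': 91.91991947995483} -18.700000000000003
```

View pics/top0.png

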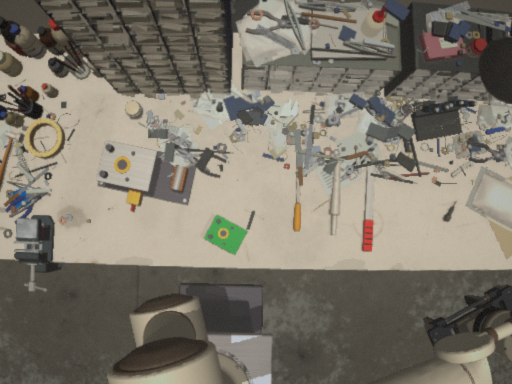

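View pics/side0.png

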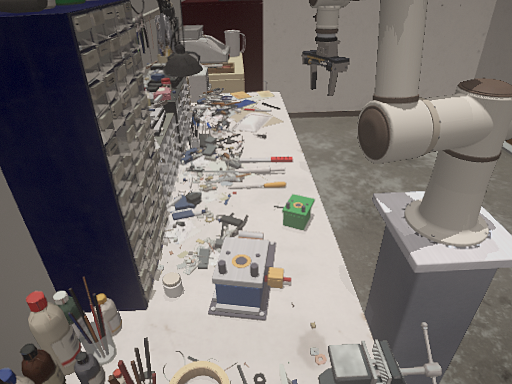

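The top view shows the die set at (128,165) with its tongue housing at (134,200). The wooden fulcrum is at (180,178). The bar is at (368,210), with its red grip at (368,235) towards the robot. The green look-alike is at (225,234). Next I measure geometry from the depth data.

```bash
python3 - <<'E'
from h import *
S={c:dict(np.load(f"{c}.npz")) for c in("top","side")}
for c in S:
    X=pts(S[c]); x,y,z=X[...,0],X[...,1],X[...,2]
    bench=(x>350)&(x<450)&(y>-300)&(y<-150); print(c,"bench z",np.nanmedian(z[bench]))
    col=S[c]["color"].astype(int)
    m=(x>400)&(x<700)&(y>50)&(y<350)&(z>78)&(z<95)
    r=cv2.minAreaRect(X[m][:,:2].astype(np.float32)); print(c,"plate",m.sum(),r,np.nanmedian(z[m]),cv2.boxPoints(r).round().tolist())
    m=(x>480)&(x<640)&(y>40)&(y<140)&(z>40)&(z<70)
    if m.sum()>5:
        r=cv2.minAreaRect(X[m][:,:2].astype(np.float32)); print(c,"ful",m.sum(),r,np.percentile(z[m],[50,90,99]),cv2.boxPoints(r).round().tolist())
    m=(abs(y+400)<30)&(x>330)&(x<700)&(z>5)&(z<30)
    r=cv2.minAreaRect(X[m][:,:2].astype(np.float32)); print(c,"bar",m.sum(),r)
    red=(col[...,0]>150)&(col[...,1]<80)&(abs(y+400)<40)&(x>300)&(x<700)&(z<40)
    if red.sum(): print(c,"red",red.sum(),np.nanmedian(X[red],0),np.nanpercentile(X[red],[2,98],0).round())
t=S["top"]["color"]
a=cv2.resize(t[125:225,85:225],None,fx=4,fy=4,interpolation=cv2.INTER_CUBIC); b=cv2.resize(t[150:260,325:395],None,fx=3.64,fy=3.64,interpolation=cv2.INTER_CUBIC)[:400]
cv2.imwrite("pics/crop.png",np.hstack([a[:400],b,])[:,:800,::-1])
E
```

```text
top bench z 0.1758086220390587
top plate 2183 ((562.4762573242188, 201.9591064453125), (133.19448852539062, 101.71492767333984), 79.11328125) 85.95211568755475 [[500.0, 146.0], [600.0, 127.0], [625.0, 258.0], [525.0, 277.0]]
top ful 520 ((570.7526245117188, 77.48713684082031), (121.87958526611328, 72.14776611328125), 14.936382293701172) [49.71117081 55.69288724 58.19168977] [[503.0, 97.0], [521.0, 27.0], [639.0, 58.0], [620.0, 128.0]]
top bar 1337 ((521.0514526367188, -399.9847717285156), (59.6832160949707, 357.8597106933594), 89.9452133178711)
top red 192 [ 408.44924152 -397.99496506   14.37628495] [[ 371. -408.    9.]
 [ 444. -388.   18.]]
side bench z 0.5779750592141955
side plate 2046 ((563.4642333984375, 204.55935668945312), (132.156005859375, 100.13245391845703), 79.50301361083984) 86.9351161338374 [[502.0, 149.0], [601.0, 130.0], [625.0, 260.0], [526.0, 279.0]]
side ful 309 ((575.8017578125, 75.72838592529297), (122.65045166015625, 69.6787109375), 12.423123359680176) [51.74515335 56.62691499 58.17695874] [[508.0, 97.0], [523.0, 29.0], [643.0, 55.0], [628.0, 123.0]]
side bar 393 ((535.259033203125, -398.07489013671875), (58.31510925292969, 329.6831970214844), 89.58078002929688)
side red 18 [ 398.30697031 -398.13781651   12.44937213] [[ 374. -405.    8.]
 [ 447. -381.   15.]]
```

View pics/crop.png

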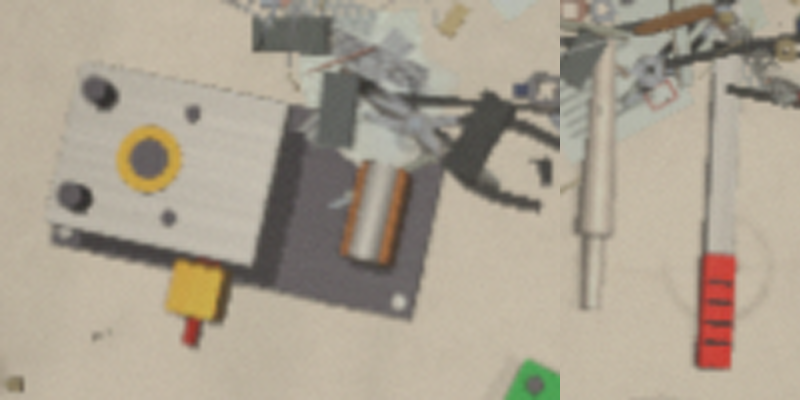

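The crop shows the overhang facing right towards the fulcrum, whose ridge centre is at crop (375,210), and the tongue housing at (197,290). The bar points along +x, with its grip nearest the robot. I move above the bar first.

Emit:
step_arm --pt "0.1 0.59 0.286 -0.18 0 0 -0.335" --pt "0.1 0.59 0.286 -0.18 0 0 -0.335" --pt "0.1 0.59 0.286 -0.18 0 0 -0.335" --pt "0.1 0.59 0.286 -0.18 0 0 -0.335" --pt "0.1 0.59 0.286 -0.18 0 0 -0.335" --pt "0.1 0.59 0.286 -0.18 0 0 -0.335" --pt "0.1 0.59 0.286 -0.18 0 0 -0.335" --pt "0.1 0.59 0.286 -0.18 0 0 -0.335" --squeeze 50

```text
t: 1.4
ee_pos: [490.1, -401.2, 111.2]
orientation: [-0.0, 1.0, -0.022, -0.0]
wrist_force: [-0.4, 0.0, -0.3]
opening: 50.2
grasp_force: 0.0
```

```bash
python3 - <<'E'
from h import *
S={c:dict(np.load(f"{c}.npz")) for c in("top","side")}
d=np.array([.185,.983]); n=np.array([.983,-.185]); F=np.array([540.,81.])
for c in S:
    X=pts(S[c]); P=X.reshape(-1,3); P=P[~np.isnan(P[:,0])]
    s=(P[:,:2]-F)@d; l=(P[:,:2]-F)@n
    m=(abs(l)<22)&(abs(s)<40)&(P[:,2]>45); print(c,"ridge s",np.round(np.percentile(s[m],[0,10,50,90,100])),"z",P[m,2].max())
    m2=(abs(s)<4)&(P[:,2]>48)&(abs(l)<80); print(" ridge l range",np.round(np.percentile(l[m2],[0,2,50,98,100])))
    for a in range(-240,-20,20):
        print(a,[int(P[(s>=a)&(s<a+20)&(l>=b)&(l<b+20),2].max(initial=-9)) for b in range(-120,120,20)])
    # bar centreline by x
    col=S[c]["color"].astype(int).reshape(-1,3)[~np.isnan(X.reshape(-1,3)[:,0])]
    for x0 in range(355,660,15):
        k=(P[:,0]>=x0)&(P[:,0]<x0+15)&(abs(P[:,1]+401)<22)&(P[:,2]>5.5)&(P[:,2]<25)
        if k.any(): print(x0,k.sum(),P[k,1].min().round(),P[k,1].mean().round(1),P[k,1].max().round(),np.median(P[k,2]).round(1))
print(manip.state()["ee_pos"],manip.state()["qpos"])
E
```

```text
top ridge s [-15. -12.  -1.  12.  16.] z 60.64864659556777
 ridge l range [-30. -29.  -2.  26.  28.]
-240 [4, 7, 4, 3, 4, 4, 3, 3, 3, 4, 6, 11]
-220 [3, 4, 4, 6, 5, 6, 5, 4, 5, 4, 5, 9]
-200 [56, 59, 8, 5, 4, 4, 3, 4, 3, 3, 6, 6]
-180 [58, 58, 4, 3, 4, 5, 4, 4, 4, 5, 5, 4]
-160 [57, 59, 52, 5, 5, 4, 5, 4, 5, 4, 4, 3]
-140 [57, 73, 70, 3, 4, 5, 4, 5, 3, 6, 5, 5]
-120 [70, 74, 70, 5, 6, 3, 4, 6, 4, 38, 20, 3]
-100 [54, 6, 4, 5, 3, 5, 5, 40, 10, 39, 36, 35]
-80 [4, 5, 5, 4, 3, 4, 6, 41, 53, 56, 56, 33]
-60 [4, 4, 4, 4, 5, 4, 4, 58, 58, 56, 55, 5]
-40 [5, 4, 6, 14, 9, 12, 10, 52, 55, 39, 30, 5]
355 5 -407.0 -400.3 -390.0 9.5
370 54 -409.0 -397.1 -386.0 14.3
385 55 -408.0 -396.8 -386.0 14.3
400 58 -423.0 -398.7 -388.0 14.7
415 55 -412.0 -399.0 -388.0 14.7
430 55 -415.0 -399.5 -389.0 13.9
445 45 -409.0 -399.6 -391.0 11.1
460 46 -414.0 -401.7 -392.0 10.1
475 41 -422.0 -402.8 -393.0 10.6
490 41 -412.0 -402.7 -394.0 10.7
505 44 -422.0 -403.6 -395.0 10.3
520 46 -414.0 -404.2 -394.0 10.1
535 44 -414.0 -404.5 -396.0 11.3
550 56 -421.0 -406.0 -380.0 12.6
565 47 -423.0 -408.0 -398.0 11.0
580 44 -4
[... 879 characters left out ...]
 -380.0 12.0
415 18 -406.0 -391.9 -382.0 11.3
430 19 -404.0 -391.8 -383.0 12.6
445 15 -407.0 -396.4 -383.0 8.2
460 13 -410.0 -397.1 -384.0 8.1
475 15 -409.0 -397.2 -385.0 7.7
490 10 -411.0 -400.2 -390.0 7.5
505 10 -405.0 -398.0 -390.0 8.3
520 12 -406.0 -398.0 -391.0 7.8
535 11 -407.0 -399.0 -393.0 7.6
550 15 -421.0 -402.8 -389.0 8.8
565 3 -418.0 -399.8 -389.0 9.6
580 5 -420.0 -412.6 -403.0 20.1
595 3 -415.0 -409.9 -405.0 22.8
610 4 -391.0 -384.9 -379.0 8.0
625 8 -408.0 -394.6 -380.0 7.8
640 21 -405.0 -393.4 -380.0 12.3
655 29 -409.0 -392.9 -383.0 16.7
[ 490.05173825 -401.1929081   111.17623731] [-8.76162851e-01  3.66327926e-01  1.49341936e+00 -6.02555314e-04
  1.28240352e+00  7.38248017e-01]
```

Emit:
step_arm --pt "0.1 -0.135 0.006 -0.05 0 0 -0.006" --pt "0.1 -0.135 0.006 -0.1 0 0 -0.006" --pt "0.1 -0.135 0.006 -0.2 0 0 -0.006" --pt "0.1 -0.135 0.006 -0.24 0 0 -0.006" --pt "0.1 -0.135 0.006 -0.262 0 0 -0.006" --pt "0.1 -0.135 0.006 -0.27 0 0 -0.006" --pt "0.1 -0.135 0.006 -0.27 0 0 -0.006" --pt "0.1 -0.135 0.006 -0.27 0 0 -0.006"

```text
t: 2.2
ee_pos: [437.1, -400.2, 5.0]
orientation: [0.001, 1.0, -0.027, 0.001]
wrist_force: [-0.5, 1.0, -0.9]
opening: 50.8
grasp_force: 0.0
```

Emit:
step_arm --pt "-1 0 0 0 0 0 0" --pt "-1 0 0 0 0 0 0" --pt "-1 0 0 0 0 0 0" --pt "-1 0 0 0 0 0 0" --pt "-1 0 0 0 0 0 0" --pt "-1 0 0 0 0 0 0" --squeeze 58

```text
t: 2.8
ee_pos: [436.1, -398.9, 3.4]
orientation: [-0.0, 1.0, -0.027, -0.0]
wrist_force: [0.7, -0.1, 0.3]
opening: 4.3
grasp_force: 0.0
```

```bash
python3 - <<'E'
from h import *
print({k:np.round(v,2) for k,v in manip.state().items()})
a=[manip.snapshot(c)["color"] for c in("top","side")]
cv2.imwrite("pics/c2.png",np.hstack([cv2.resize(a[0][140:270,310:440],(400,400),interpolation=2),cv2.resize(a[1][100:200,220:320],(400,400),interpolation=2)])[...,::-1])
E
```

```text
{'t': np.float64(2.8), 'qpos': array([-0.95,  0.4 ,  1.68, -0.  ,  1.06,  0.68]), 'joint_velocities': array([ 0.,  0., -0.,  0., -0.,  0.]), 'tau': array([ 1.000e-02, -4.324e+01, -2.763e+01,  6.000e-02, -4.000e-02,
        0.000e+00]), 'ee_pos': array([ 436.08, -398.94,    3.36]), 'orientation': array([-0.  ,  1.  , -0.03, -0.  ]), 'wrist_force': array([ 0.7 , -0.05,  0.28]), 'moment': array([0.03, 0.01, 0.01]), 'grasp_force': np.float64(0.0), 'opening': np.float64(4.29)}
```

View pics/c2.png

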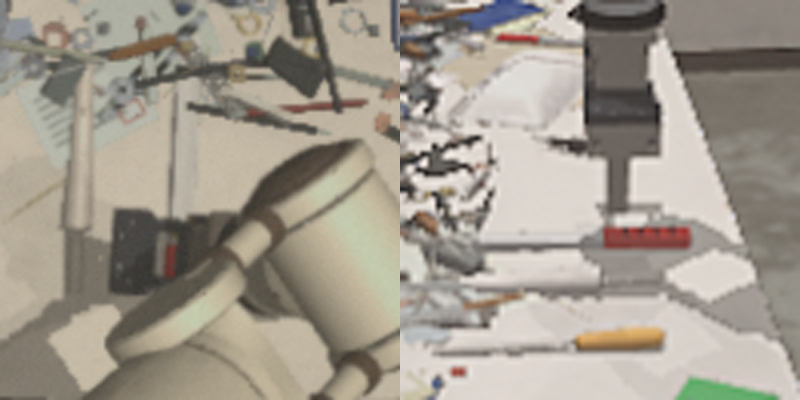

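The crops show the shut fingers ending around side-crop (625,210), with the red grip at (648,237) unobscured in front of them. So the bar is not between the pads. I measure both from depth.

```bash
python3 - <<'E'
from h import *
for c in("top","side"):
    s=manip.snapshot(c); np.savez(c+"2.npz",**s); X=pts(s); col=s["color"].astype(int)
    red=(col[...,0]>110)&(col[...,1]<70)&(X[...,0]>330)&(X[...,0]<480)&(abs(X[...,1]+400)<60)&(X[...,2]<60)
    print(c,red.sum(),np.nanpercentile(X[red],[2,50,98],0).round() if red.any() else 0)
    if c=="side":
        for v in range(140,166,2): print(v,[tuple(X[v,u].round().astype(int)) if X[v,u,0]==X[v,u,0] else None for u in range(270,284,3)])
    P=np.array([[436,-399,3.4],[436,-399,60],[408,-398,14.]]); print(cv2.projectPoints(P,cv2.Rodrigues(s["R"])[0],np.array(s["t"]).reshape(3),s["camera_matrix"],s["dist"])[0].reshape(-1,2).round())
E
```

```text
top 10 [[ 432. -395.   12.]
 [ 440. -392.   13.]
 [ 446. -391.   17.]]
[[367. 224.]
 [373. 224.]
 [367. 235.]]
side 63 [[ 375. -406.    3.]
 [ 406. -388.    9.]
 [ 448. -381.   14.]]
140 [(np.int64(433), np.int64(-596), np.int64(-4)), (np.int64(442), np.int64(-386), np.int64(88)), (np.int64(432), np.int64(-378), np.int64(91)), (np.int64(397), np.int64(-590), np.int64(-3)), (np.int64(385), np.int64(-582), np.int64(0))]
142 [(np.int64(436), np.int64(-569), np.int64(-1)), (np.int64(442), np.int64(-382), np.int64(82)), (np.int64(432), np.int64(-380), np.int64(82)), (np.int64(399), np.int64(-570), np.int64(-3)), (np.int64(387), np.int64(-563), np.int64(0))]
144 [(np.int64(437), np.int64(-555), np.int64(-4)), (np.int64(442), np.int64(-386), np.int64(73)), (np.int64(432), np.int64(-378), np.int64(76)), (np.int64(401), np.int64(-547), np.int64(-2)), (np.int64(390), np.int64(-545), np.int64(-1))]
146 [(np.int64(439), np.int64(-530), np.int64(-1)), (np.int64(442), np.int64(-381), np.int64(67)), (np.int64(432), np.int64(-381), np.int64(67)), (np.int64(403), np.int64(-531), np.int64(-3)), (np.in
[... 1528 characters left out ...]
 (np.int64(441), np.int64(-389), np.int64(8)), (np.int64(431), np.int64(-380), np.int64(12)), (np.int64(419), np.int64(-388), np.int64(8)), (np.int64(409), np.int64(-384), np.int64(9))]
162 [(np.int64(451), np.int64(-391), np.int64(-1)), (np.int64(441), np.int64(-389), np.int64(0)), (np.int64(430), np.int64(-383), np.int64(3)), (np.int64(419), np.int64(-384), np.int64(1)), (np.int64(408), np.int64(-386), np.int64(0))]
164 [(np.int64(453), np.int64(-377), np.int64(-2)), (np.int64(442), np.int64(-375), np.int64(-1)), (np.int64(431), np.int64(-375), np.int64(-1)), (np.int64(421), np.int64(-372), np.int64(0)), (np.int64(409), np.int64(-375), np.int64(-3))]
[[274. 160.]
 [274. 146.]
 [282. 157.]]
```

```bash
python3 - <<'E'
from h import *
from scipy.spatial.transform import Rotation as R
def proj(s,P): return cv2.projectPoints(np.array(P,float),cv2.Rodrigues(s["R"])[0],np.array(s["t"]).reshape(3),s["camera_matrix"],s["dist"])[0].reshape(-1,2).round(1).tolist()
a=dict(np.load("side.npz")); b=dict(np.load("side2.npz"))
y=np.array([.442,-.897,0]); T=np.array([254.1,-515.8,183.4])
print("start: tcp,fingers±46, z+35, z+88",proj(a,[T,T+46*y,T-46*y,T+[0,0,35],T+[0,0,88]]))
T2=np.array([436,-399,3.4]);print("now",proj(b,[T2,T2+[0,0,35],T2+[0,0,88]]))
X=pts(a)
m=(np.linalg.norm(X[...,:2]-T[:2],axis=-1)<110)&(X[...,2]>120); v,u=np.nonzero(m)
print("lowest gripper px start",v.max(),u[v==v.max()],np.percentile(X[m][:,2],[0,1,2,5]))
A=cv2.resize(a["color"][30:110,280:380],(400,320),interpolation=2);B=cv2.resize(b["color"][100:180,230:330],(400,320),interpolation=2)
cv2.imwrite("pics/c3.png",np.hstack([A,B])[...,::-1])
E
```

```text
start: tcp,fingers±46, z+35, z+88 [[320.7, 100.0], [313.1, 96.8], [328.8, 103.4], [321.5, 90.6], [322.7, 75.8]]
now [[274.0, 159.8], [274.2, 151.1], [274.4, 137.5]]
lowest gripper px start 95 [327 328 329 330 331 332] [214.36729742 221.5227002  228.40432678 248.05537824]
```

View pics/c3.png

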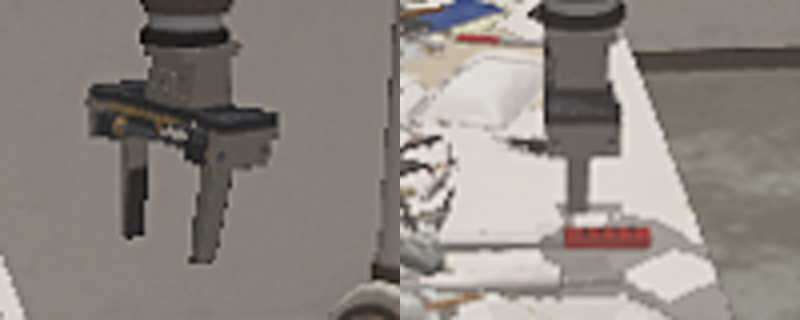

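The crops show the fingertips about 31 mm above where the reported TCP projects, in both poses: at the start, the tip is at crop (200,262), but the TCP projects to (163,280). So the real tips sit about 31 mm higher than reported. I reopen and go lower, watching the wrist force.

Emit:
step_arm --pt "0.1 0 0 0.02 0 0 0" --pt "0.1 0 0 0.02 0 0 0" --pt "0.1 0 0 0.02 0 0 0" --pt "0.1 0 0 0.02 0 0 0" --pt "0.1 0 0 0.02 0 0 0" --pt "0.1 0 0 0.02 0 0 0"

```text
t: 3.6
ee_pos: [436.0, -398.8, 11.2]
orientation: [-0.0, 1.0, -0.027, -0.0]
wrist_force: [0.3, 0.1, -0.2]
opening: 46.3
grasp_force: 0.0
```

Emit:
step_arm --pt "0.1 0 0.002 -0.04 0 0 0" --pt "0.1 0 0.002 -0.06 0 0 0" --pt "0.1 0 0.002 -0.075 0 0 0" --pt "0.1 0 0.002 -0.085 0 0 0" --pt "0.1 0 0.002 -0.085 0 0 0" --pt "0.1 0 0.002 -0.085 0 0 0"

```text
t: 4.2
ee_pos: [436.2, -398.3, -22.5]
orientation: [0.0, 1.0, -0.027, 0.0]
wrist_force: [0.8, 0.1, -0.1]
opening: 50.8
grasp_force: 0.0
```

```bash
python3 - <<'E'
from h import *
s=manip.snapshot("side"); X=pts(s); st=manip.state(); T=st["ee_pos"]; print(T,st["opening"],st["wrist_force"])
dark=s["color"].max(-1)<130
for v in range(144,172,2): 
    print(v,[tuple(int(k) for k in X[v,u]) if X[v,u,0]==X[v,u,0] else None for u in range(270,282,3)])
E
```

```text
[ 436.36180158 -398.51525588  -22.25040094] 51.070427142719986 [-0.38077941 -0.31467402  0.27847562]
144 [(459, -310, 107), (449, -312, 105), (439, -311, 105), (429, -311, 105)]
146 [(459, -313, 98), (449, -311, 99), (439, -311, 98), (429, -310, 98)]
148 [(440, -513, -2), (444, -356, 70), (434, -355, 70), (405, -513, -3)]
150 [(441, -497, -3), (444, -356, 63), (434, -354, 64), (407, -487, 0)]
152 [(443, -476, -1), (444, -354, 56), (433, -361, 53), (409, -475, -2)]
154 [(445, -461, -2), (444, -357, 47), (433, -356, 47), (411, -457, -2)]
156 [(446, -443, -2), (444, -357, 39), (433, -355, 40), (413, -437, -1)]
158 [(450, -407, 7), (444, -357, 31), (433, -359, 30), (418, -396, 11)]
160 [(451, -389, 8), (443, -359, 22), (433, -356, 23), (419, -383, 9)]
162 [(452, -384, 2), (443, -361, 14), (432, -361, 13), (419, -382, 2)]
164 [(452, -380, -3), (441, -377, -2), (431, -371, 0), (420, -375, -2)]
166 [(453, -362, -2), (443, -361, -2), (432, -361, -2), (422, -359, -1)]
168 [(458, -312, 16), (448, -311, 17), (438, -310, 16), (428, -305, 18)]
170 [(459, -300, 15), (449, -302, 13), (438, -302, 13), (428, -300, 14)]
```

Emit:
step_arm --pt "0.1 0 0 -0.01 0 0 0" --pt "0.1 0 0 -0.017 0 0 0" --pt "0.1 0 0 -0.017 0 0 0"

```text
t: 4.55
ee_pos: [435.8, -397.8, -29.9]
orientation: [-0.0, 1.0, -0.027, -0.0]
wrist_force: [0.3, 0.2, 0.0]
opening: 50.5
grasp_force: 0.0
```

Emit:
step_arm --pt "-1 0 0 0 0 0 0" --pt "-1 0 0 0 0 0 0" --pt "-1 0 0 0 0 0 0" --pt "-1 0 0 0 0 0 0" --pt "-1 0 0 0 0 0 0" --pt "-1 0 0 0 0 0 0" --squeeze 58

```text
t: 5.15
ee_pos: [436.2, -398.3, -29.3]
orientation: [0.0, 1.0, -0.027, 0.0]
wrist_force: [-0.2, 0.2, -0.2]
opening: 23.3
grasp_force: 58.0
```

Emit:
step_arm --pt "-1 0 0 0.05 0 0 0" --pt "-1 0 0 0.1 0 0 0" --pt "-1 0 0 0.2 0 0 0" --pt "-1 0 0 0.3 0 0 0" --pt "-1 0 0 0.325 0 0 0" --pt "-1 0 0 0.325 0 0 0" --pt "-1 0 0 0.325 0 0 0"

```text
t: 5.85
ee_pos: [434.9, -396.7, 97.9]
orientation: [-0.002, 1.0, -0.027, -0.001]
wrist_force: [-0.9, 0.1, -3.6]
opening: 23.1
grasp_force: 58.0
```

Emit:
step_arm --pt "-1 0.02 0.08 0 0 0 0.1" --pt "-1 0.04 0.16 0 0 0 0.2" --pt "-1 0.06 0.24 0 0 0 0.3" --pt "-1 0.08 0.32 0 0 0 0.4" --pt "-1 0.1 0.4 0 0 0 0.5" --pt "-1 0.12 0.48 0 0 0 0.6" --pt "-1 0.14 0.56 0 0 0 0.7" --pt "-1 0.16 0.64 0 0 0 0.8"

```text
t: 6.65
ee_pos: [498.3, -139.8, 97.5]
orientation: [-0.002, 0.839, 0.545, -0.001]
wrist_force: [1.0, 0.0, -2.9]
opening: 23.5
grasp_force: 58.0
```

Emit:
step_arm --pt "-1 0.015 0.09 0 0 0 0.08" --pt "-1 0.029 0.18 0 0 0 0.159" --pt "-1 0.029 0.18 0 0 0 0.159" --pt "-1 0.029 0.18 0 0 0 0.159" --pt "-1 0.029 0.18 0 0 0 0.159"

```text
t: 7.15
ee_pos: [510.7, -70.8, 99.1]
orientation: [-0.001, 0.77, 0.638, -0.001]
wrist_force: [-0.4, -0.3, -3.1]
opening: 23.6
grasp_force: 58.0
```

```bash
python3 - <<'E'
from h import *
st=manip.state(); print(st["ee_pos"],st["orientation"],st["wrist_force"],st["moment"],st["opening"])
ims=[]
d=np.array([.185,.983]); n=np.array([.983,-.185]); F=np.array([540.,81.])
for c in("top","side"):
    s=manip.snapshot(c); X=pts(s); P=X.reshape(-1,3); P=P[~np.isnan(P[:,0])]
    S=(P[:,:2]-F)@d; L=(P[:,:2]-F)@n
    for a in range(-240,60,15):
        k=(S>=a)&(S<a+15)&(abs(L)<25)&(P[:,2]>105)&(P[:,2]<165)
        if k.sum()>2: print(c,a,k.sum(),"L",L[k].min().round(),L[k].mean().round(1),L[k].max().round(),"z",np.percentile(P[k,2],[10,50,90]).round(1),"smax",S[k].max().round())
    ims.append(s["color"])
cv2.imwrite("pics/c4.png",np.hstack([cv2.resize(ims[0][125:265,85:285],(400,280),interpolation=2),cv2.resize(ims[1][130:330,180:380],(400,400),interpolation=2)[:280]])[...,::-1])
E
```

```text
[510.74442668 -70.76188019  99.1347878 ] [-0.000897    0.77022201  0.63777473 -0.00080371] [-0.37412881 -0.25762944 -3.13147552] [-0.20913632 -0.00394375 -0.04269636] 23.59955158258105
top -210 3 L -8.0 -2.9 2.0 z [141.9 143.8 144.9] smax -202.0
top -60 25 L -11.0 1.7 9.0 z [136.  137.2 139.8] smax -46.0
top -45 61 L -11.0 -2.2 8.0 z [135.2 137.5 139.5] smax -30.0
top -30 59 L -12.0 -1.4 8.0 z [135.  137.3 139.4] smax -15.0
top -15 60 L -12.0 -1.9 8.0 z [135.1 137.  139.2] smax -0.0
top 0 58 L -12.0 -1.7 9.0 z [133.1 136.5 139. ] smax 15.0
top 15 59 L -11.0 -1.2 9.0 z [130.9 133.4 136. ] smax 30.0
top 30 18 L -11.0 -0.9 9.0 z [131.8 133.6 135.4] smax 35.0
side -225 8 L -2.0 4.6 10.0 z [141.  142.2 143. ] smax -210.0
side -210 15 L -3.0 4.0 11.0 z [140.9 141.9 142.7] smax -195.0
side -195 12 L -6.0 0.7 11.0 z [142.3 143.2 143.6] smax -181.0
side -180 20 L -7.0 2.3 11.0 z [142.8 143.9 145.1] smax -166.0
side -165 32 L -25.0 2.8 13.0 z [143.  144.3 153.1] smax -150.0
side -150 140 L -24.0 0.0 25.0 z [136.6 144.2 160.4] smax -136.0
side -135 22 L -10.0 -2.0 9.0 z [138.6 139.6 140.6] smax -120.0
side -120 24 L -10.0 -1.0 10.0 z [138.  139.2 140.2] smax -106.0
side -105 26 L -10.0 -0.3 9.0 z [138.2 139.4 140.3] smax -91.0
side -90 27 L -10.0 -1.0 9.0 z [137.6 139.2 139.7] smax -76.0
side -75 29 L -10.0 -1.2 10.0 z [137.6 138.9 140.4] smax -60.0
side -60 28 L -10.0 -1.1 9.0 z [138.  138.8 140. ] smax -45.0
side -45 28 L -10.0 -0.4 9.0 z [138.1 138.9 139.5] smax -30.0
side -30 34 L -10.0 -0.7 10.0 z [136.9 138.6 139.5] smax -15.0
side -15 34 L -10.0 -1.0 10.0 z [136.6 138.5 139.5] smax -0.0
side 0 47 L -10.0 -0.8 9.0 z [135.2 137.7 139.2] smax 15.0
side 15 34 L -10.0 0.3 10.0 z [133.7 135.  136.6] smax 30.0
side 30 31 L -10.0 -0.9 9.0 z [131.4 134.6 135.6] smax 39.0
```

View pics/c4.png

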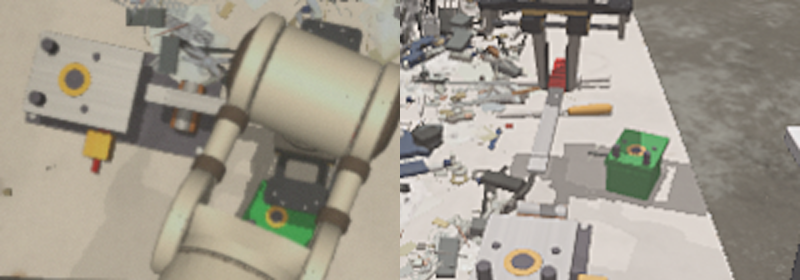

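The bar is level and aligned: in the top crop it lies at (180,95), pointing at the overhang, with its tip over the fulcrum. Now I lower it and slide it in.

Emit:
step_arm --pt "-1 0 0 -0.08 0 0 0" --pt "-1 0 0 -0.14 0 0 0" --pt "-1 0 0 -0.165 0 0 0" --pt "-1 0 0 -0.171 0 0 0" --pt "-1 0 0 -0.171 0 0 0" --pt "-1 0 0 -0.171 0 0 0"

```text
t: 7.85
ee_pos: [512.9, -70.8, 33.6]
orientation: [0.001, 0.77, 0.638, 0.001]
wrist_force: [-0.4, -0.2, -3.4]
opening: 23.2
grasp_force: 58.0
```

Emit:
step_arm --pt "-1 0.005 0.025 0 0 0 0" --pt "-1 0.0095 0.05 0 0 0 0" --pt "-1 0.014 0.075 0 0 0 0" --pt "-1 0.0185 0.098 0 0 0 0" --pt "-1 0.0185 0.098 0 0 0 0" --pt "-1 0.0185 0.098 0 0 0 0"

```text
t: 8.45
ee_pos: [519.1, -30.6, 32.2]
orientation: [0.0, 0.769, 0.639, -0.0]
wrist_force: [-0.6, -0.7, -3.2]
opening: 23.2
grasp_force: 58.0
```

```bash
python3 - <<'E'
from h import *
st=manip.state(); print(st["ee_pos"],st["orientation"],st["wrist_force"],st["moment"],st["opening"])
d=np.array([.185,.983]); n=np.array([.983,-.185]); F=np.array([540.,81.])
for c in("top","side"):
    s=manip.snapshot(c); X=pts(s); P=X.reshape(-1,3); P=P[~np.isnan(P[:,0])]
    S=(P[:,:2]-F)@d; L=(P[:,:2]-F)@n
    for a in range(-195,75,15):
        k=(S>=a)&(S<a+15)&(abs(L)<13)&(P[:,2]>30)&(P[:,2]<85)
        if k.sum()>2: print(c,a,k.sum(),"L",L[k].mean().round(1),"z",np.percentile(P[k,2],[10,50,90]).round(1),"s",S[k].min().round(),S[k].max().round())
    k=(S>40)&(S<200)&(abs(L)<60)&(P[:,2]>78)&(P[:,2]<95); print(c,"plate z",np.median(P[k,2]),"edge s",np.percentile(S[k],[0.5,99.5]))
E
```

```text
[519.09918334 -30.64225241  32.16234133] [ 3.51267944e-05  7.69393293e-01  6.38775343e-01 -1.44958040e-04] [-0.57355222 -0.67795418 -3.23274876] [-0.23946661 -0.02491456  0.0135053 ] 23.168245639245157
top 0 54 L -0.9 z [64.8 70.3 72.3] s 0.0 15.0
top 15 53 L -1.1 z [67.7 70.  72.7] s 15.0 30.0
top 30 53 L -1.1 z [67.6 70.1 72.3] s 30.0 45.0
top 45 60 L -0.3 z [65.5 69.4 81.5] s 45.0 60.0
top 60 25 L 2.5 z [82.4 84.  84.8] s 61.0 75.0
top plate z 85.90745706365253 edge s [ 57.1605667  187.61012436]
side -180 12 L 5.2 z [76.3 76.9 78.1] s -180.0 -169.0
side -165 19 L 4.2 z [76.  76.9 78.3] s -164.0 -150.0
side -150 20 L 2.9 z [75.2 77.  78.3] s -149.0 -135.0
side -135 21 L 1.7 z [75.7 76.8 78. ] s -135.0 -120.0
side -120 37 L 0.4 z [74.2 76.6 79.8] s -120.0 -105.0
side -105 42 L -0.1 z [70.2 72.4 76.3] s -105.0 -91.0
side -90 27 L -0.7 z [70.4 71.6 73.1] s -89.0 -75.0
side -75 29 L -0.8 z [70.3 71.9 73.7] s -74.0 -60.0
side -60 26 L 0.4 z [71.6 72.2 72.9] s -60.0 -46.0
side -45 33 L -0.4 z [70.8 72.1 73.1] s -44.0 -30.0
side -30 30 L -0.9 z [70.4 71.6 72.8] s -30.0 -16.0
side -15 35 L -0.7 z [69.  71.  72.3] s -14.0 -1.0
side 0 48 L -3.1 z [51.2 71.2 72.2] s 0.0 15.0
side 15 38 L -0.0 z [70.  71.5 72.2] s 15.0 30.0
side 30 26 L 0.1 z [70.1 71.  72.2] s 30.0 42.0
side plate z 86.92434627275324 edge s [ 61.79248444 191.04526531]
```

Emit:
step_arm --pt "-1 0 0 -0.004 0 0 0" --pt "-1 0 0 -0.008 0 0 0" --pt "-1 0 0 -0.011 0 0 0" --pt "-1 0 0 -0.011 0 0 0" --pt "-1 0 0 -0.011 0 0 0"

```text
t: 9.05
ee_pos: [519.1, -31.1, 27.7]
orientation: [-0.0, 0.77, 0.638, -0.0]
wrist_force: [-0.0, 0.1, -3.6]
opening: 23.5
grasp_force: 58.0
```

Emit:
step_arm --pt "-1 0 0 -0.003 0 0 0" --pt "-1 0 0 -0.006 0 0 0" --pt "-1 0 0 -0.006 0 0 0" --pt "-1 0 0 -0.006 0 0 0"

```text
t: 9.45
ee_pos: [519.4, -31.2, 25.7]
orientation: [0.0, 0.77, 0.638, 0.0]
wrist_force: [-0.5, -1.4, -0.2]
opening: 23.0
grasp_force: 58.0
```

Emit:
step_arm --pt "0 0 0 0 0 0 0" --pt "0 0 0 0 0 0 0" --pt "0 0 0 0 0 0 0" --pt "0 0 0 0 0 0 0" --pt "0 0 0 0.04 0 0 0" --pt "0 0 0 0.12 0 0 0" --pt "0 0 0 0.16 0 0 0" --pt "0 0 0 0.16 0 0 0"

```text
t: 10.25
ee_pos: [521.4, -31.6, 92.2]
orientation: [0.002, 0.77, 0.638, 0.002]
wrist_force: [0.5, 0.6, 0.8]
opening: 45.8
grasp_force: 0.0
```

```bash
cat > b.py <<'E'
from h import *
st=manip.state(); print(st["ee_pos"],st["orientation"],st["wrist_force"],st["opening"])
d=np.array([.185,.983]); n=np.array([.983,-.185]); F=np.array([540.,81.])
for c in("top","side"):
    s=manip.snapshot(c); np.savez(c+"b.npz",**s); X=pts(s); P=X.reshape(-1,3); ok=~np.isnan(P[:,0]);P=P[ok]; col=s["color"].reshape(-1,3)[ok].astype(int)
    S=(P[:,:2]-F)@d; L=(P[:,:2]-F)@n
    for a in range(-195,75,15):
        k=(S>=a)&(S<a+15)&(abs(L)<22)&(P[:,2]>16)&(P[:,2]<80)
        if k.sum()>2: print(c,a,k.sum(),"L",L[k].mean().round(1),"z",np.percentile(P[k,2],[10,50,90]).round(1),"s",S[k].min().round(),S[k].max().round())
    k=(S>70)&(S<185)&(abs(L)<45)&(P[:,2]>78)&(P[:,2]<110); print(c,"plate slope",np.polyfit(S[k],P[k,2],1).round(3))
    r=(col[:,0]>110)&(col[:,1]<70)&(abs(L)<150)&(abs(S)<250)&(P[:,2]<100)
    rr=r&(S<-60);print(c,"red grip",rr.sum(),"s",np.percentile(S[rr],[2,98]).round() if rr.any() else 0,"L",L[rr].mean() if rr.any() else 0)
    rr=r&(S>60)&(L<-45);print(c,"red tail",rr.sum(),"L",np.percentile(L[rr],[2,98]).round() if rr.any() else 0)
E
python3 b.py
```

```text
[521.4413265  -31.58933349  92.23561299] [0.0024286  0.76970584 0.63839191 0.00167164] [0.45585022 0.64000804 0.82662822] 45.78298809107108
top -195 5 L -7.8 z [51.7 53.7 53.9] s -183.0 -180.0
top -180 3 L -10.9 z [48.7 52.3 56.5] s -180.0 -175.0
top -15 4 L -16.4 z [19.2 21.9 25.4] s -15.0 -14.0
top 0 4 L 5.0 z [65.7 67.1 69.7] s 13.0 15.0
top 15 49 L -0.7 z [64.9 68.1 70.9] s 15.0 30.0
top 30 52 L -0.3 z [66.9 69.9 72.1] s 30.0 45.0
top 45 55 L -0.5 z [66.2 70.2 76.2] s 45.0 58.0
top plate slope [1.7000e-02 8.4408e+01]
top red grip 1 s [-180. -180.] L -9.142225333641539
top red tail 15 L [-102.  -89.]
side -195 3 L 2.9 z [52.8 53.1 53.5] s -182.0 -180.0
side -180 19 L 0.8 z [53.6 54.6 55.6] s -180.0 -165.0
side -165 21 L -0.7 z [52.4 55.8 57. ] s -165.0 -150.0
side -150 26 L -1.0 z [55.2 57.3 58.9] s -150.0 -135.0
side -135 21 L -0.1 z [57.8 58.8 59.9] s -135.0 -121.0
side -120 30 L -0.5 z [56.9 59.8 61.1] s -120.0 -105.0
side -105 38 L 1.3 z [54.3 57.6 60.1] s -105.0 -91.0
side -90 23 L -0.1 z [57.2 58.9 60.2] s -90.0 -75.0
side -75 25 L 0.0 z [58.1 60.4 62. ] s -74.0 -61.0
side -60 26 L 0.9 z [60.6 62.1 63.5] s -59.0 -46.0
side -45 25 L -0.2 z [61.5 63.8 64.5] s -45.0 -31.0
side -30 27 L -0.3 z [63.4 64.7 66. ] s -29.0 -17.0
side -15 30 L -1.1 z [64.9 66.2 67. ] s -14.0 -0.0
side 0 93 L -2.0 z [49.1 56.  68.4] s 0.0 15.0
side 15 36 L -0.5 z [65.  68.6 70.6] s 15.0 29.0
side 30 20 L 1.2 z [68.7 70.2 71.5] s 30.0 41.0
side plate slope [3.4000e-02 8.3629e+01]
side red grip 25 s [-168. -104.] L -2.2928227074467604
side red tail 14 L [-92. -46.]
```

The bar rests tip-up against the overhang as expected. Next I shut the fingers, move over the grip's end and descend.

Emit:
step_arm --pt "-1 -0.012 -0.06 0 0 0 0" --pt "-1 -0.023 -0.12 0 0 0 0" --pt "-1 -0.023 -0.12 0 0 0 0" --pt "-1 -0.023 -0.12 0 0 0 0" --pt "-1 -0.023 -0.12 0 0 0 0" --pt "-1 -0.023 -0.12 -0.07 0 0 0" --pt "-1 -0.023 -0.12 -0.135 0 0 0" --pt "-1 -0.023 -0.12 -0.135 0 0 0" --squeeze 20

```text
t: 11.15
ee_pos: [506.6, -76.7, 31.7]
orientation: [-0.004, 0.769, 0.639, -0.002]
wrist_force: [-0.9, 0.5, 0.1]
opening: 0.3
grasp_force: 0.0
```

Emit:
step_arm --pt "-1 0 0 -0.01 0 0 0" --pt "-1 0 0 -0.02 0 0 0" --pt "-1 0 0 -0.03 0 0 0" --pt "-1 0 0 -0.03 0 0 0"

```text
t: 11.55
ee_pos: [510.7, -79.2, 24.0]
orientation: [0.001, 0.77, 0.638, 0.0]
wrist_force: [1.0, 1.1, 1.3]
opening: 0.8
grasp_force: 0.7
```

Emit:
step_arm --pt "-1 0 0 -0.008 0 0 0" --pt "-1 0 0 -0.016 0 0 0" --pt "-1 0 0 -0.024 0 0 0" --pt "-1 0 0 -0.03 0 0 0" --pt "-1 0 0 -0.03 0 0 0"

```text
t: 12.05
ee_pos: [511.1, -78.8, 12.6]
orientation: [0.001, 0.77, 0.638, 0.001]
wrist_force: [0.6, 2.7, 6.7]
opening: 0.3
grasp_force: 2.9
```

Emit:
step_arm --pt "-1 0 0 -0.006 0 0 0" --pt "-1 0 0 -0.012 0 0 0" --pt "-1 0 0 -0.016 0 0 0" --pt "-1 0 0 -0.016 0 0 0"

```text
t: 12.45
ee_pos: [511.3, -78.6, 6.4]
orientation: [0.001, 0.77, 0.638, 0.001]
wrist_force: [0.6, 4.0, 7.8]
opening: 0.7
grasp_force: 3.0
```

```bash
python3 b.py | grep -v "^top -\|side -[1-9]* "; python3 -c "
from h import *
print(manip.find_in('side','stop_tongue')[:1])"
```

```text
[511.27318796 -78.5901372    6.37507944] [5.47096868e-04 7.69825803e-01 6.38252729e-01 1.17822915e-03] [0.63158912 3.97546338 7.76903327] 0.6754316410229504
top 0 103 L -0.4 z [49.8 62.1 69.1] s 0.0 15.0
top 15 62 L -1.3 z [64.5 70.6 73.7] s 15.0 30.0
top 30 54 L -0.4 z [71.9 74.4 76.7] s 30.0 45.0
top 45 41 L -0.4 z [72.3 74.3 77.4] s 45.0 57.0
top plate slope [-5.70e-02  9.78e+01]
top red grip 0 s 0 L 0
top red tail 14 L [-101.  -89.]
side -150 27 L 0.1 z [39.2 41.4 42.7] s -150.0 -136.0
side -120 24 L -1.2 z [44.2 47.  48.2] s -119.0 -105.0
side -105 31 L 0.6 z [40.3 46.2 48.7] s -105.0 -91.0
side -90 25 L 2.8 z [38.6 49.3 50.8] s -90.0 -75.0
side -60 18 L 0.6 z [54.6 56.  56.8] s -58.0 -45.0
side -30 25 L -0.7 z [59.9 61.9 63.5] s -30.0 -16.0
side 0 53 L -1.8 z [55.3 57.2 69.3] s 0.0 14.0
side 15 27 L -0.3 z [70.6 71.2 72.7] s 15.0 30.0
side 30 6 L 3.0 z [72.8 73.6 74.9] s 31.0 33.0
side plate slope [-4.6000e-02  9.7845e+01]
side red grip 44 s [-147. -102.] L -2.992012088580626
side red tail 10 L [-98. -47.]
[{'xyz': [469.2, 201.0, 16.5], 'score': 0.53}]
```

Slope has changed by about 0.075 rad and the die set is lifting well. I press further.

Emit:
step_arm --pt "-1 0 0 -0.006 0 0 0" --pt "-1 0 0 -0.012 0 0 0" --pt "-1 0 0 -0.016 0 0 0" --pt "-1 0 0 -0.02 0 0 0" --pt "-1 0 0 -0.02 0 0 0" --pt "-1 0 0 -0.02 0 0 0"

```text
t: 13.2
ee_pos: [511.4, -78.8, -1.5]
orientation: [0.001, 0.77, 0.638, 0.001]
wrist_force: [0.2, 3.4, 7.5]
opening: 0.6
grasp_force: 3.1
```

```bash
python3 b.py | grep "plate\|tail\|\["
```

```text
[511.41986466 -78.81327529  -1.462516  ] [0.00079259 0.76981903 0.63826068 0.00115814] [0.2381924  3.35197827 7.54391087] 0.6198403327222156
top -75 22 L 1.5 z [46.8 49.2 51.5] s -71.0 -60.0
top -60 54 L -0.8 z [49.7 52.1 55.7] s -60.0 -45.0
top -45 54 L -0.7 z [52.6 56.  58.6] s -45.0 -30.0
top -30 54 L -0.8 z [57.  60.6 62.9] s -30.0 -15.0
top -15 131 L -0.7 z [39.2 54.8 65.3] s -15.0 -0.0
top 0 107 L -0.3 z [48.5 64.  70.3] s 0.0 15.0
top 15 60 L -1.5 z [67.1 71.5 74.9] s 15.0 30.0
top 30 50 L -0.5 z [74.4 76.1 78.9] s 30.0 45.0
top 45 33 L 0.0 z [73.2 75.6 78.3] s 46.0 56.0
top plate slope [-9.50000e-02  1.04308e+02]
top red tail 12 L [-100.  -90.]
side -180 3 L -10.7 z [23.5 25.6 48.7] s -176.0 -167.0
side -165 161 L 1.2 z [34.4 57.6 75.9] s -162.0 -150.0
side -150 16 L -2.9 z [31.8 33.4 46. ] s -150.0 -136.0
side -135 20 L -0.2 z [35.8 37.8 39.2] s -135.0 -120.0
side -120 20 L -0.8 z [38.  41.4 43.7] s -119.0 -105.0
side -105 32 L 1.2 z [36.6 42.2 44.2] s -105.0 -90.0
side -90 23 L 2.5 z [37.  45.  47.3] s -89.0 -75.0
side -75 19 L -0.7 z [47.3 49.  50.7] s -73.0 -60.0
side -60 16 L -0.4 z [51.4 53.  55. ] s -60.0 -48.0
side -45 22 L -1.4 z [52.9 56.6 58.2] s -45.0 -30.0
side -30 23 L -0.1 z [58.2 60.3 63. ] s -30.0 -15.0
side -15 26 L -0.9 z [59.6 64.3 66.6] s -14.0 -0.0
side 0 39 L -1.1 z [56.5 67.1 70.2] s 0.0 14.0
side 15 18 L 0.1 z [71.1 72.8 73.7] s 16.0 25.0
side plate slope [-8.1000e-02  1.0409e+02]
side red grip 50 s [-147.  -99.] L -0.9012101524026537
side red tail 11 L [-98. -46.]
```

Emit:
step_arm --pt "-1 0 0 -0.006 0 0 0" --pt "-1 0 0 -0.012 0 0 0" --pt "-1 0 0 -0.016 0 0 0" --pt "-1 0 0 -0.016 0 0 0" --pt "-1 0 0 -0.016 0 0 0" --pt "-1 0 0 -0.016 0 0 0"

```text
t: 13.9
ee_pos: [511.6, -79.0, -7.8]
orientation: [0.001, 0.77, 0.638, 0.001]
wrist_force: [-0.4, 2.9, 6.5]
opening: 0.4
grasp_force: 2.8
```

```bash
python3 b.py | grep "plate\|tail"; python3 - <<'E'
from h import *
a=dict(np.load("topb.npz"))["color"];b=dict(np.load("sideb.npz"))["color"]
cv2.imwrite("pics/c5.png",np.hstack([cv2.resize(a[135:225,90:190],(400,360),interpolation=2),cv2.resize(b[225:315,205:305],(400,360),interpolation=2)])[...,::-1])
E
```

```text
top plate slope [ -0.121 108.867]
top red tail 0 L 0
side plate slope [ -0.116 109.69 ]
side red tail 7 L [-86. -47.]
```

View pics/c5.png

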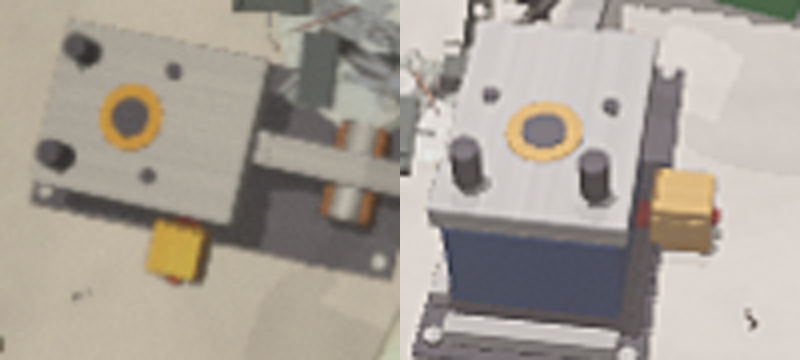

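The tail has gone in behind the housing (top crop 175,280). Red now shows between the housing and the die set (side crop 645,215), so the tongue has sprung. I let up gently.

Emit:
step_arm --pt "-1 0 0 0.01 0 0 0" --pt "-1 0 0 0.022 0 0 0" --pt "-1 0 0 0.036 0 0 0" --pt "-1 0 0 0.05 0 0 0" --pt "-1 0 0 0.07 0 0 0" --pt "-1 0 0 0.1 0 0 0" --pt "-1 0 0 0.17 0 0 0" --pt "-1 0 0 0.25 0 0 0"

```text
t: 14.8
ee_pos: [509.0, -78.6, 91.3]
orientation: [-0.001, 0.77, 0.638, -0.0]
wrist_force: [0.5, -0.4, 0.3]
opening: 0.4
grasp_force: 0.0
```

Emit:
step_arm --pt "-1 0 -0.1 0.1 0 0 0" --pt "-1 0 -0.2 0.15 0 0 0" --pt "-1 0 -0.3 0.15 0 0 0" --pt "-1 0 -0.4 0.15 0 0 0" --pt "-1 0 -0.5 0.15 0 0 0" --pt "-1 0 -0.5 0.15 0 0 0" --pt "-1 0 -0.5 0.15 0 0 0" --pt "-1 0 -0.5 0.15 0 0 0"

```text
t: 15.6
ee_pos: [509.9, -277.8, 150.8]
orientation: [-0.0, 0.769, 0.639, 0.0]
wrist_force: [-0.2, -0.4, -0.1]
opening: 1.0
grasp_force: 0.0
```

```bash
python3 b.py | grep "plate\|tail\|grip\|side -"; python3 - <<'E'
from h import *
a=dict(np.load("topb.npz"))["color"];b=dict(np.load("sideb.npz"))["color"]
cv2.imwrite("pics/c6.png",np.hstack([cv2.resize(a[130:250,90:265],(400,274),interpolation=2),cv2.resize(b[180:315,180:380],(400,274),interpolation=2)])[...,::-1])
E
```

```text
top plate slope [-8.3000e-02  1.0251e+02]
top red grip 233 s [-180. -111.] L -3.1704511847840653
top red tail 1 L [-51. -51.]
side -180 16 L -2.3 z [24.  26.1 28.5] s -180.0 -166.0
side -165 19 L -4.2 z [25.7 29.9 32.1] s -164.0 -150.0
side -150 19 L -4.6 z [31.3 33.4 35.5] s -150.0 -136.0
side -135 15 L -2.8 z [37.2 38.7 40.1] s -134.0 -121.0
side -120 34 L -2.8 z [34.3 41.  43. ] s -120.0 -105.0
side -105 21 L -0.8 z [38.7 41.1 43.2] s -105.0 -90.0
side -90 18 L -0.8 z [44.4 45.5 47.2] s -90.0 -76.0
side -75 18 L -1.9 z [46.3 48.9 50.7] s -74.0 -63.0
side -60 20 L -2.8 z [50.8 53.5 54.6] s -60.0 -45.0
side -45 25 L -1.1 z [54.3 57.4 59.1] s -44.0 -30.0
side -30 19 L -1.4 z [59.8 61.6 63. ] s -26.0 -16.0
side -15 25 L -1.7 z [62.  64.6 66.4] s -14.0 -1.0
side plate slope [-9.20000e-02  1.04806e+02]
side red grip 7 s [-169. -106.] L -3.9039216795317997
side red tail 11 L [-86. -46.]
```

View pics/c6.png

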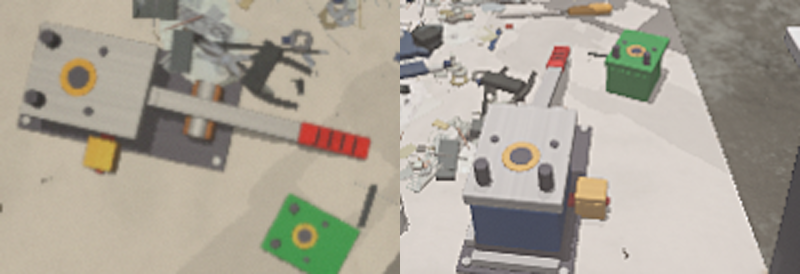

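The die set stays tipped (slope about -0.09), propped on the tongue. The tail is in, at top crop (95,170). The bar rests on the fulcrum and the arm is clear, so I hand in.

```bash
python3 -c "
from workcell import manip
print(manip.close_job())"
```

```text
the job is handed in; nothing more can be done
None
```

I pried up the die set with the bar; the last pictures before hand-in showed it still propped on the sprung tongue with the gripper clear, and I handed the job in after about 16 s (no verdict was returned).

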